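# Release the glued hand stamp from the screw press and stand it in the tool cup

### The job

The glue on the hand stamp has set. Unscrew the T-knob of the bench press counter-clockwise until its pressure plate stands at least 15 mm clear above the stamp's handle, leaving the stamp lying in place meanwhile, then draw the stamp out of the open side of the press by its wooden handle and stand it, brass head down, in the open steel tool cup. Lower it into the cup rather than dropping it, leave the press open and the cup standing where it is, and do not disturb the other things on the bench.

Things in the scene. Friction and masses are not known exactly. Their poses are not given: they have to be found in the camera images.
- press: Grey bench screw press, fixed, z up. Origin at the centre of its underside; base 110 (x) x 160 (y) x 20 mm. The stamp lies along its x axis and comes out toward -x. Columns of 16 mm diameter at y = +-64 mm carry a fixed bridge, x -18 to +18, y -80 to +80, z 120 to 140 mm. A 60 mm long V-block (x -30 to +30), its 45-degree faces ending at z = 66 mm, carries the stamp.
- plate_under (a point): Centre of the underside of the steel pressure plate (44 mm in x, 64 mm in y, 12 mm thick, press axes), under the bridge: 76.5 mm above the bench at knob angle 0, rising with the knob. With the stamp lying in the V, the top of its handle is 76 mm above the bench.
- knob (a joint): Angle of the T-knob in rad: 0 = screwed down on the stamp; grows as it turns counter-clockwise seen from above; stop at 5.5. Starts between 0 and 0.3. Knob, spindle and plate rise together, 4.8 mm per rad (a quick thread), so a grasp must rise with it. Turning takes about 0.1 N m; it stays where left. The plate is 15 mm clear at 3.05 rad.
- knob_grip (a point): Point to grip on the T-knob, on the screw axis, 198 mm above the bench at knob angle 0, inside the black bar. The bar is 74 mm long (this point's x axis), 20 mm wide (its y axis), 34 mm high: its top 15 mm above this point, its underside 19 mm below. The axes turn with the knob; x lies along the press's x at angle 0.
- stamp: Loose hand stamp, 180 mm long, about 0.18 kg, lying in the V-block, axis 65 mm above the bench. x runs along it towards the head; origin on its axis, near its balance point. Round wooden handle, 22 mm diameter, x -122 to +33 mm; brass head, 28 mm diameter, x +33 to +58 mm, beyond the V-block at the start: to draw it out, lift the stamp about 8 mm (at least 4.5) off the V. The last 80 mm of handle are free.
- stamp_head (a point): Centre of the flat end face of the stamp's brass head (x = +58 mm on the stamp).
- cup: Open round steel tool cup, loose, 0.9 kg, empty. Origin at the centre of its underside; 95 mm high, 88 mm outside diameter, wall 4 mm, floor 6 mm. The stamp may lean on its rim. It and the tin may be in either place.
- cup_in (a point): Centre of the inner floor of the cup.
- tin: Closed aluminium tin with a lid, 86 mm diameter, 50 mm high, origin at its underside. A bystander; it and the cup may be in either place.
- paddles: Bystander: flat stack of tan leather paddle blanks, 24 mm high, round end of 96 mm diameter at the origin, tail to x = +137 mm.
- mallet: Bystander: hammer, 260 mm long, lying along its x.
- strop: Bystander: dark wooden block 190 x 42 x 22 mm.
- drive_punch: Bystander: upright copper-coloured punch 99 mm high on a 38 mm round steel foot.
- glue: Bystander: jar, 64 mm diameter, 120 mm high.
- glue_brush: Bystander: brush, 190 mm long, lying along its x.
- dye: Bystander: bottle, 56 mm diameter, 150 mm high.
Not all that is in view belongs to the job. What is shaped like the stamp but blue is not meant.

How it is judged:
By the outcome, as a careful person would: the job done as asked, in the order asked, and still so for the second after the job is handed in, with the robot touching nothing.
It also fails if it takes over 72 s, if anything falls off the work surface, if the arm or the gripper's body presses on something with over 40 N, if the wrist force passes 120 N, or if a joint passes its speed limit or range.

### The arm

A 7-joint arm with a two-finger parallel gripper is mounted at the origin on the work surface. World frame = base frame: x ahead of the robot, y to its left, z up, the work surface at z = 0. Lengths are in m, angles in rad, forces in N, time in s.
With the tool pointing down it reaches from about 0.35 to 0.9 m from the base axis. Payload 8.1 kg.
Tool frame: the origin (TCP) lies midway between the tips of the shut fingers; the grasp point (between the pads) lies 19 mm behind it; z points along the fingers, y is the line along which they close (so a half turn about z gives the same grasp; the last joint's range is limited). The gripper opens to 92 mm and grips with 3 to 60 N. Pads are 19 mm wide; open, the fingers measure 130 mm over their backs; the gripper's body (75 mm by 190 mm) begins 47 mm behind the grasp point.
Start: joints at [-1.383, 0.434, 0.025, 1.573, -0.012, 1.134, -0.075], TCP at [0.179, 0.599, 0.227] pointing down, gripper open.
Joint ranges: [-2.62, 2.62], [-0.44, 2.09], [-1.27, 1.32], [0.08, 2.57], [-1.32, 4.46], [0.12, 2], [-2.74, 2.74]. Speed limits (rad/s): [2.22, 2.22, 3.01, 3.01, 3.14, 3.14, 3.14].

### API

Orientations are given as a rotation vector (axis times angle).
In Python, from cell import observe, get_image, camera_model, sign_off, recognise, silhouettes gives the robot as it stands.
- The arm moves only by the tool apply_moves, never from a script. Its argument "motion" is a list of rows, each an object of numbers: "x", "y", "z": the shift along the world's x, y, z in cm; "yaw": the turn about the world's z in degrees; "hand": the opening, from -1 (shut) to 1 (fully open), so that 0 is half open. In form: [{"x": .., "y": .., "z": .., "yaw": .., "hand": ..}, ...]. A call has 1 to 10 rows; each row is the pose to reach, as a shift and turn from the pose commanded when the call began; what a row does not reach only later rows make up. A row lasts 1/8 s, in which the tool goes at most 62.5 mm and 10.7 degrees, less where a joint would pass 70% of its speed; a pose out of reach is approached as far as the arm can. A call with a gripper value outside its range is refused whole. The fingers move at their own pace and stop on an object; "newtons" is the grip in N (left out, the last holds). Time passes only in rows, so rows that repeat a pose let the fingers close. It gives the time, the measured TCP pose, the force, the opening and the grip force at its end, in the units of the state.
- observe(): the state, without advancing time (a new reading comes with each control period).
- get_image(name): name is "side" or "top" or "wrist"; returns the picture (384x512x3 uint8, blue, green, red); there is no depth.
- camera_model(name): a dict with "camera_matrix" (3x3 intrinsics, pixels), "T" (4x4, takes a point from camera to world coordinates). Camera axes: x right, y up, looking along -z (the intrinsics and any distortion apply to the point x, -y, -z); pixel columns grow to the right and rows downward; lengths in m; the calibration is good to about 2 mm. A picture is of the moment at which its call begins: read the wrist's pose just before it. camera_model takes no time and is no camera call; for the wrist camera it gives the pose at the moment of the call.
- sign_off(): hands the job in; it is judged then, once.
Trained networks look in the newest picture that a camera, given by its name, has taken for a name from the list of things; names that differ only in an ending like _2 or _b are one class to them, and where a whole thing is asked for, a point or a joint stands for the part that bears it (a point fixed in the world has none). Each returns a list of dicts, best first, with "p" (0 to 1); they miss things now and then, are a little off and sometimes report something else, mostly with a low value. They report only what shows in the picture. A call takes as long as a camera call. They do not tell look-alikes from the thing itself.
- recognise(query, camera): "rect" ([left, top, right, bottom] in pixels, round what is visible of it).
- silhouettes(query, camera): "mask" (384x512 bool, what is visible of it) and "rect" ([left, top, right, bottom] in pixels, round what is visible of it).
The state is a dict: "clock": time; "joints": joint angles; "dq": joint speeds; "joint_efforts": joint torques, N m; "position": TCP position; "ee_rot": TCP orientation; "force": force on the tool from outside, world axes, zero at the start; "ft_torque": the same for the moment, N m; "width": opening from 0.0 (shut) to 1.0 (fully open); "gripper_force": force on a finger pad.
Only numpy, scipy, OpenCV 4.12 (cv2) and the standard library are available. Lean on these libraries where they do the work, as an engineer would, in place of code of your own. Each camera call takes 0.05 s, during which the arm holds its last target. There are 200 camera calls.

## Working session

There is one attempt and no reset: what is moved stays moved. The work goes in short steps, Python scripts to look and compute and a tool call to move; the robot and the scene stay as the last step left them, time stands still between calls to the robot, and variables do not carry over. Pictures are saved under pics/ and viewed, at most 10 in all, crops included, and the job is handed in when it is done.

Besides the shell and the picture viewer there is one more tool, called after "Call:" as name([rows], argument=value, ...), one row to a line, values as JSON. apply_moves: Moves the arm, as the interface text tells. Its arguments: {"type":"object","properties":{"motion":{"type":"array","items":{"type":"object","properties":{"x":{"type":"number"},"y":{"type":"number"},"z":{"type":"number"},"yaw":{"type":"number"},"hand":{"type":"number"}}}},"newtons":{"type":"number"}},"required":["motion"]}

```bash
mkdir -p pics; ls; cat > h.py <<'E'
import numpy as np, cv2
from cell import *
def ray(cam,u,v,M=None):
    M=M or camera_model(cam);K=np.array(M["camera_matrix"]);T=np.array(M["T"])
    d=np.array([(u-K[0,2])/K[0,0],-(v-K[1,2])/K[1,1],-1.]);return T[:3,3],T[:3,:3]@d
def at(cam,u,v,z,M=None):
    o,d=ray(cam,u,v,M);return o+d*(z-o[2])/d[2]
def proj(cam,P,M=None):
    M=M or camera_model(cam);K=np.array(M["camera_matrix"]);T=np.array(M["T"])
    p=T[:3,:3].T@(np.array(P)-T[:3,3]);return np.array([K[0,0]*p[0]/-p[2]+K[0,2],K[1,1]*-p[1]/-p[2]+K[1,2]])
E
python3 - <<'E'
from h import *
s=observe();print(s)
for c in("top","side"):
    cv2.imwrite(f"pics/{c}0.png",get_image(c));M=camera_model(c);print(c,M)
    for q in("press","knob","stamp","stamp_head","cup","tin","plate_under"):
        print(q,[(r["rect"],round(r["p"],2)) for r in recognise(q,c)[:3]])
E
```

```text
pics
{'clock': 0.0, 'joints': array([-1.38263432,  0.43520137,  0.02496289,  1.57411586, -0.01158946,
        1.13400864, -0.07511363]), 'dq': array([-0.00091556, -0.00142181, -0.00066181,  0.00011281,  0.00218887,
       -0.0014309 ,  0.00084896]), 'joint_efforts': array([ 3.50219898e-04, -6.67861390e+01,  9.85274389e-01, -3.14447844e+01,
       -6.04531635e-02,  4.29125573e-02,  1.62373358e-04]), 'position': array([0.17907951, 0.59824583, 0.22595104]), 'ee_rot': array([-4.55217549e-01, -3.10835336e+00,  2.49171349e-03]), 'force': array([-0.21631553,  0.08446513,  0.07457242]), 'ft_torque': array([ 0.02918887, -0.04778348,  0.01863957]), 'gripper_force': 0.0, 'width': 1.0023216480813728}
top {'camera_matrix': array([[391.92551347,   0.        , 256.47012885],
       [  0.        , 391.92551347, 183.2676252 ],
       [  0.        ,   0.        ,   1.        ]]), 'T': array([[ 0.02375892,  0.99684373, -0.0757502 ,  0.45167432],
       [-0.99953819,  0.02225047, -0.02069577,  0.05718755],
       [-0.01894497,  0.07620693,  0.99691203,  1.2160267 ],
       [ 0.        ,  0.        ,  0.
[... 847 characters left out ...]
90028],
       [-0.62751749,  0.44108494, -0.64161193, -1.03129253],
       [-0.02414883,  0.81263356,  0.58227445,  1.12334429],
       [ 0.        ,  0.        ,  0.        ,  1.        ]])}
press [([245.7, 140.5, 263.4, 183.4], 0.58)]
knob [([222.5, 148.5, 240.0, 184.7], 0.6), ([254.6, 184.2, 322.0, 220.3], 0.29), ([250.0, 259.4, 290.0, 295.2], 0.16)]
stamp [([144.5, 180.0, 187.1, 185.7], 0.75), ([234.9, 188.0, 249.9, 201.0], 0.54), ([359.2, 226.2, 382.2, 265.1], 0.5)]
stamp_head [([145.5, 178.0, 188.4, 188.3], 0.68), ([236.4, 187.8, 250.4, 201.5], 0.56)]
cup [([281.7, 216.0, 309.0, 254.7], 0.7)]
tin [([295.5, 257.1, 323.9, 283.8], 0.78)]
plate_under [([225.2, 150.6, 242.5, 187.5], 0.86)]
```

```bash
python3 - <<'E'
import cv2
a=cv2.imread("pics/top0.png")[110:290,90:410];b=cv2.imread("pics/side0.png")[90:310,110:400]
cv2.imwrite("pics/t1.png",cv2.resize(a,(800,450),interpolation=cv2.INTER_CUBIC))
cv2.imwrite("pics/s1.png",cv2.resize(b,(790,600),interpolation=cv2.INTER_CUBIC))
E
```

```text
(no output)
```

View pics/t1.png

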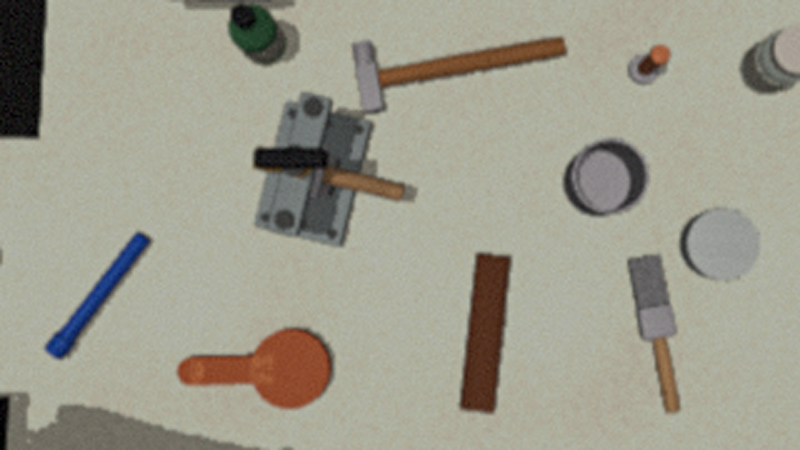

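View pics/s1.png

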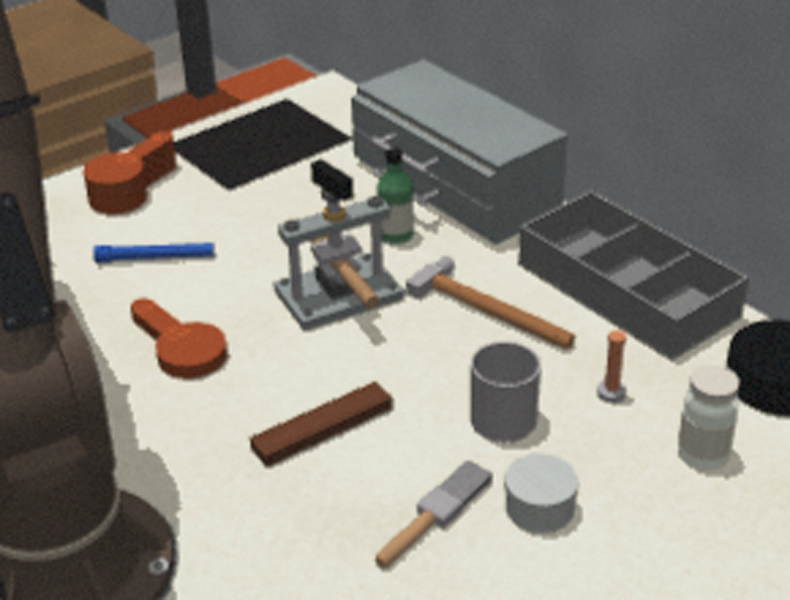

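The top view shows the press with its bolts at about (215,152) and (204,198), the knob bar at (206,173), and the handle tail pointing right (-y). The cup is at (333,180) and the tin at (379,208). The blue decoy is on the left, away from the job.

```bash
python3 - <<'E'
from h import *
im=cv2.imread("pics/top0.png");M=camera_model("top")
b1=at("top",215.2,152,.143,M);b2=at("top",204,197.6,.143,M)
print("bolts",b1,b2,np.linalg.norm(b1-b2),"ctr",(b1+b2)/2)
d=b1-b2; # press +-y
print("press x dir deg", np.degrees(np.arctan2(d[1],d[0]))+np.array([90,-90]))
print("knob", at("top",206.4,173.2,.214,M))
g=silhouettes("knob","top")[0]["mask"];dk=(im.max(2)<60)&(np.indices(im.shape[:2])[0]>160)&(np.indices(im.shape[:2])[0]<190)&(np.indices(im.shape[:2])[1]>188)&(np.indices(im.shape[:2])[1]<224)
c=np.argwhere(dk)[:,::-1].astype(np.float32);print(len(c),cv2.minAreaRect(c))
r=cv2.minAreaRect(c);bx=cv2.boxPoints(r);P=np.array([at("top",*p,.213,M) for p in bx]);print(P,P.mean(0))
m=[x for x in silhouettes("stamp","top") if x["rect"][0]>200][0]["mask"];c=np.argwhere(m)[:,::-1].astype(np.float32)
l=cv2.fitLine(c,cv2.DIST_L2,0,.01,.01).ravel();print(len(c),c.min(0),c.max(0))
A=at("top",l[2],l[3],.065,M);B=at("top",l[2]+10*l[0],l[3]+10*l[1],.065,M);print("stamp line",A,np.degrees(np.arctan2(*(B-A)[[1,0]])))
cands=[]
for cam,z in(("top",.095),):
    m=silhouettes("cup",cam)[0]["mask"];(e)=cv2.minEnclosingCircle(np.argwhere(m)[:,::-1].astype(np.float32));print(e,at("top",*e[0],.095,M))
m=silhouettes("cup","top")[0];print(m["rect"])
E
```

```text
bolts [0.61745771 0.1957851  0.143     ] [0.49053771 0.22257898 0.143     ] 0.12971737603621997 ctr [0.55399771 0.20918204 0.143     ]
press x dir deg [  78.07940739 -101.92059261]
knob [0.55093609 0.20757475 0.214     ]
264 ((207.03079223632812, 176.24615478515625), (27.03957176208496, 29.520267486572266), 82.87498474121094)
[[0.57231458 0.24912598 0.213     ]
 [0.58345413 0.17357471 0.213     ]
 [0.51423672 0.16280053 0.213     ]
 [0.50310841 0.23793594 0.213     ]] [0.54327846 0.20585929 0.213     ]
231 [220. 177.] [251. 190.]
stamp line [0.53803747 0.14334168 0.065     ] -102.75467841490992
((331.97222900390625, 180.8229217529297), 17.125181198120117) [ 0.54868543 -0.13529907  0.095     ]
[314.4, 163.9, 346.1, 195.4]
```

Call:
apply_moves([
  {"x":4,"y":-4,"z":2,"yaw":-8,"hand":1},
  {"x":9,"y":-9,"z":4,"yaw":-17},
  {"x":13,"y":-14,"z":6,"yaw":-26},
  {"x":18,"y":-18.5,"z":7,"yaw":-35},
  {"x":22,"y":-23,"z":7,"yaw":-44},
  {"x":27,"y":-28,"z":7,"yaw":-53},
  {"x":32,"y":-33,"z":7,"yaw":-62},
  {"x":36,"y":-37,"z":7,"yaw":-72},
  {"x":37.4,"y":-39,"z":7,"yaw":-72},
  {"x":37.4,"y":-39,"z":7,"yaw":-72},
], newtons=30)

```text
schema error: expected keys x, y, z, yaw, hand
```

Call:
apply_moves([
  {"x":0},
  {"x":0},
])

```text
schema error: expected keys x, y, z, yaw, hand
```

```bash
python3 - <<'E'
from h import *
s=observe();print(s["joints"],s["position"],s["ee_rot"])
cv2.imwrite("pics/w1.png",get_image("wrist"));M=camera_model("wrist");print(M["T"],M["camera_matrix"])
for p in([.5535,.2085,.213],[.5535,.2085,.14]): print(proj("wrist",p,M))
E
```

```text
[-1.38262146  0.43449188  0.0250026   1.57318524 -0.01157431  1.13402579
 -0.07509031] [0.17922315 0.59876555 0.22675264] [4.55238544e-01 3.10839522e+00 5.07599934e-05]
[[ 2.86832954e-01 -9.18834843e-01 -2.71052371e-01  1.05838512e-01]
 [ 9.57980203e-01  2.75373957e-01  8.02690090e-02  6.20305872e-01]
 [ 8.86801624e-04 -2.82686602e-01  9.59211915e-01  3.84281046e-01]
 [ 0.00000000e+00  0.00000000e+00  0.00000000e+00  1.00000000e+00]] [[338.04889392   0.         259.96151779]
 [  0.         338.04889392 186.05038646]
 [  0.           0.           1.        ]]
[-22.4617748  691.29294695]
[ 28.35754605 582.33226839]
```

View pics/w1.png

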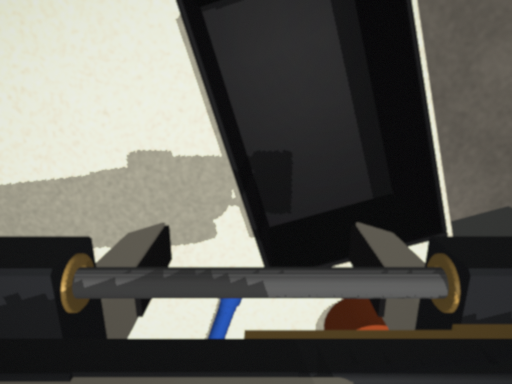

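Call:
apply_moves([
  {"x":4,"y":-4,"z":2,"yaw":-8,"hand":1},
  {"x":9,"y":-9,"z":4,"yaw":-17,"hand":1},
  {"x":13,"y":-14,"z":6,"yaw":-26,"hand":1},
  {"x":18,"y":-18.5,"z":7,"yaw":-35,"hand":1},
  {"x":22,"y":-23,"z":7,"yaw":-44,"hand":1},
  {"x":27,"y":-28,"z":7,"yaw":-53,"hand":1},
  {"x":32,"y":-33,"z":7,"yaw":-62,"hand":1},
  {"x":36,"y":-41,"z":7,"yaw":-72,"hand":1},
  {"x":37.4,"y":-44,"z":7,"yaw":-72,"hand":1},
  {"x":37.4,"y":-44,"z":7,"yaw":-72,"hand":1},
], newtons=30)

```text
clock: 2.3
position: [0.5547, 0.1546, 0.2971]
ee_rot: [2.2, 2.241, -0.0]
force: [0.1, 0.9, -0.3]
width: 0.996
gripper_force: 0.0
```

Call:
apply_moves([
  {"x":0,"y":0,"z":0,"yaw":0,"hand":1},
  {"x":0,"y":0,"z":0,"yaw":0,"hand":1},
])

```text
clock: 2.55
position: [0.5528, 0.1597, 0.2966]
ee_rot: [-2.194, -2.248, -0.0]
force: [-0.9, -0.4, -0.2]
width: 1.0
gripper_force: 0.0
```

```bash
python3 - <<'E'
from h import *
s=observe();print(s["joints"],s["position"],s["ee_rot"])
cv2.imwrite("pics/w2.png",get_image("wrist"));M=camera_model("wrist");print(M["T"])
for p in([.5535,.2085,.213],[.5535,.2085,.14]): print(proj("wrist",p,M))
E
```

```text
[-0.73635934  0.31619537  0.49222463  1.62097401 -0.15653398  1.24387314
 -0.19018593] [0.55284449 0.15974196 0.29664402] [-2.19396037e+00 -2.24760249e+00 -2.68358542e-04]
[[ 0.99968283 -0.02448162 -0.00590746  0.55089781]
 [ 0.02515385  0.95908955  0.28198319  0.23635099]
 [-0.00123762 -0.28204234  0.95940116  0.45420587]
 [ 0.          0.          0.          1.        ]]
[263.06864816 127.76688643]
[262.46386526 118.46204044]
```

View pics/w2.png

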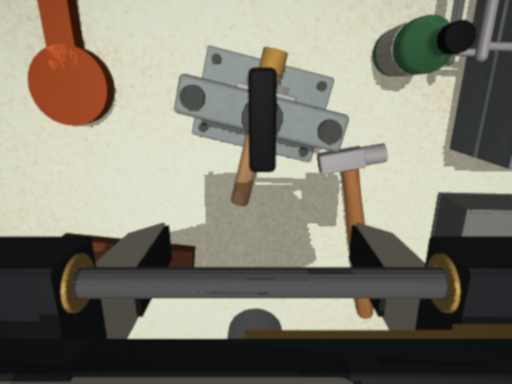

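```bash
python3 - <<'E'
from h import *
M=camera_model("wrist");im=cv2.imread("pics/w2.png")
I=np.indices(im.shape[:2]);m=(im.max(2)<45)&(I[0]>60)&(I[0]<180)&(I[1]>235)&(I[1]<290)
n,lb,st,_=cv2.connectedComponentsWithStats(m.astype(np.uint8));k=1+st[1:,4].argmax();c=np.argwhere(lb==k)[:,::-1].astype(np.float32)
r=cv2.minAreaRect(c);print(r,len(c))
P=np.array([at("wrist",*p,.214,M) for p in cv2.boxPoints(r)]);print(P,P.mean(0))
e=P[1:]-P[:-1];print(np.linalg.norm(e,axis=1),np.degrees(np.arctan2(e[:,1],e[:,0])))
b1=at("wrist",192,97,.143,M);b2=at("wrist",330,131,.143,M);print(b1,b2,(b1+b2)/2,np.linalg.norm(b1-b2),np.degrees(np.arctan2(*(b1-b2)[[1,0]]))-90)
h=at("wrist",274,60,.065,M);t=at("wrist",240,200,.065,M);print("stamp",h,t,np.linalg.norm(h-t),np.degrees(np.arctan2(*(h-t)[[1,0]])))
E
```

```text
((262.4937744140625, 119.306640625), (102.84971618652344, 27.98543930053711), 88.15238952636719) 2659
[[0.54149706 0.2479225  0.214     ]
 [0.56026235 0.24896647 0.214     ]
 [0.5653482  0.17811433 0.214     ]
 [0.5449315  0.17691588 0.214     ]] [0.55300977 0.21297979 0.214     ]
[0.01879431 0.07103444 0.02045184] [   3.18426731  -85.89428616 -176.6406271 ]
[0.49021395 0.22599431 0.143     ] [0.61559065 0.19903229 0.143     ] [0.5529023 0.2125133 0.143    ] 0.12824299655821045 77.86348965870832
stamp [0.56489728 0.26438495 0.065     ] [0.52949565 0.10367973 0.065     ] 0.16455832522615196 77.57677664212304
```

The wrist view shows the bar centred at (262,119), bolts at (192,97) and (330,131), the brass head at (274,60) and the handle tail at (240,200). That puts the knob at about (0.553, 0.212), at an angle of about 0.27 rad.

Call:
apply_moves([
  {"x":0,"y":3,"z":0,"yaw":1,"hand":1},
  {"x":0,"y":5.3,"z":0,"yaw":2,"hand":1},
  {"x":0,"y":5.3,"z":-3,"yaw":2,"hand":1},
  {"x":0,"y":5.3,"z":-6,"yaw":2,"hand":1},
  {"x":0,"y":5.3,"z":-9,"yaw":2,"hand":1},
  {"x":0,"y":5.3,"z":-11,"yaw":2,"hand":1},
  {"x":0,"y":5.3,"z":-11.7,"yaw":2,"hand":1},
  {"x":0,"y":5.3,"z":-11.7,"yaw":2,"hand":1},
  {"x":0,"y":5.3,"z":-11.7,"yaw":2,"hand":-0.4},
  {"x":0,"y":5.3,"z":-11.7,"yaw":2,"hand":-0.4},
], newtons=25)

```text
clock: 3.85
position: [0.5537, 0.212, 0.1806]
ee_rot: [2.156, 2.285, 0.002]
force: [0.6, 0.3, -0.7]
width: 0.831
gripper_force: 0.0
```

Call:
apply_moves([
  {"x":0,"y":0,"z":0,"yaw":0,"hand":-1},
  {"x":0,"y":0,"z":0,"yaw":0,"hand":-1},
  {"x":0,"y":0,"z":0,"yaw":0,"hand":-1},
  {"x":0,"y":0,"z":0,"yaw":0,"hand":-1},
])

```text
clock: 4.35
position: [0.5532, 0.2117, 0.1798]
ee_rot: [2.156, 2.285, 0.0]
force: [-0.8, -0.6, 0.1]
width: 0.399
gripper_force: 0.0
```

Call:
apply_moves([
  {"x":0,"y":0,"z":0,"yaw":0,"hand":-1},
  {"x":0,"y":0,"z":0,"yaw":0,"hand":-1},
  {"x":0,"y":0,"z":0,"yaw":0,"hand":-1},
  {"x":0,"y":0,"z":0,"yaw":0,"hand":-1},
])

```text
clock: 4.85
position: [0.5531, 0.2117, 0.1797]
ee_rot: [-2.156, -2.285, 0.0]
force: [-0.4, -0.3, 0.6]
width: 0.34
gripper_force: 25.0
```

```bash
python3 - <<'E'
from h import *
s=observe();print(s["width"],s["ft_torque"],s["gripper_force"],s["joints"])
a=get_image("wrist");b=get_image("side")[110:210,190:290]
cv2.imwrite("pics/g1.png",np.hstack([cv2.resize(a,(400,300)),cv2.resize(b,(400,300),interpolation=cv2.INTER_CUBIC)]))
E
```

```text
0.3403125413280742 [-0.13498973  0.29526641 -0.04516534] 25.000225603580475 [-0.76378663  0.44148469  0.43584242  1.74201281 -0.21524741  1.00564879
 -0.19050696]
```

View pics/g1.png

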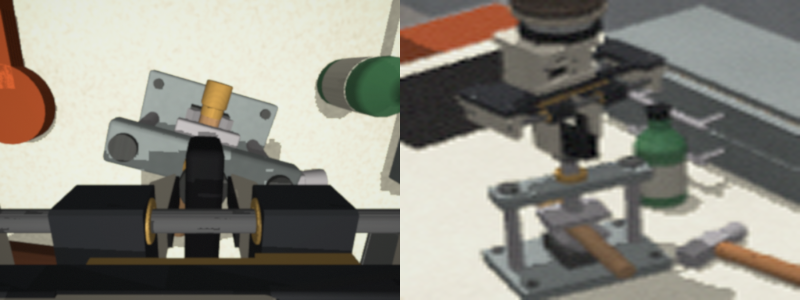

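The bar sits between the fingers in both views. Next I turn the knob.

Call:
apply_moves([
  {"x":0,"y":0,"z":0.08,"yaw":10,"hand":-1},
  {"x":0,"y":0,"z":0.17,"yaw":20,"hand":-1},
  {"x":0,"y":0,"z":0.25,"yaw":30,"hand":-1},
  {"x":0,"y":0,"z":0.34,"yaw":40,"hand":-1},
  {"x":0,"y":0,"z":0.42,"yaw":50,"hand":-1},
  {"x":0,"y":0,"z":0.5,"yaw":60,"hand":-1},
  {"x":0,"y":0,"z":0.59,"yaw":70,"hand":-1},
  {"x":0,"y":0,"z":0.67,"yaw":80,"hand":-1},
  {"x":0,"y":0,"z":0.67,"yaw":80,"hand":-1},
])

```text
clock: 6.08
position: [0.5534, 0.212, 0.1864]
ee_rot: [0.184, 3.136, 0.001]
force: [-0.7, 1.2, -0.2]
width: 0.336
gripper_force: 25.0
```

```bash
python3 - <<'E'
from h import *
s=observe();print(s["position"],s["ee_rot"],s["width"],s["force"],s["ft_torque"],s["joints"])
E
```

```text
[0.55339224 0.21200063 0.1864484 ] [1.84142767e-01 3.13600878e+00 1.20213248e-03] 0.3355473998581457 [-0.72673113  1.24214071 -0.20119226] [ 0.26450268 -0.03698018  0.09957289] [-0.52620376  0.41641611  0.09830961  1.71299703 -0.04747476  1.01394895
  1.04232909]
```

Call:
apply_moves([
  {"x":0,"y":0,"z":0.08,"yaw":10,"hand":-1},
  {"x":0,"y":0,"z":0.17,"yaw":20,"hand":-1},
  {"x":0,"y":0,"z":0.25,"yaw":30,"hand":-1},
  {"x":0,"y":0,"z":0.34,"yaw":40,"hand":-1},
  {"x":0,"y":0,"z":0.42,"yaw":50,"hand":-1},
  {"x":0,"y":0,"z":0.5,"yaw":60,"hand":-1},
  {"x":0,"y":0,"z":0.59,"yaw":70,"hand":-1},
  {"x":0,"y":0,"z":0.67,"yaw":80,"hand":-1},
  {"x":0,"y":0,"z":0.77,"yaw":91,"hand":-1},
  {"x":0,"y":0,"z":0.77,"yaw":91,"hand":-1},
])

```text
clock: 7.32
position: [0.5531, 0.2123, 0.1941]
ee_rot: [-2.104, 2.333, 0.001]
force: [-1.1, 3.8, -0.3]
width: 0.337
gripper_force: 25.0
```

Call:
apply_moves([
  {"x":0,"y":0,"z":0,"yaw":0,"hand":-1},
  {"x":0,"y":0,"z":0,"yaw":0,"hand":-1},
])

```text
clock: 7.58
position: [0.5531, 0.2122, 0.1941]
ee_rot: [-2.105, 2.331, 0.0]
force: [-0.7, 4.3, -1.5]
width: 0.341
gripper_force: 25.0
```

```bash
python3 - <<'E'
from h import *
s=observe();print(s["position"],s["ee_rot"],s["width"],s["force"],s["ft_torque"],s["joints"])
E
```

```text
[0.55314629 0.21222877 0.1941042 ] [-2.10529121e+00  2.33143945e+00  4.85913853e-04] 0.34081461548996556 [-0.68148779  4.28281533 -1.45832013] [0.89052652 0.25473391 0.03085394] [-0.26951256  0.42812072 -0.26150723  1.68047743  0.1237068   1.04902941
  2.46951789]
```

Call:
apply_moves([
  {"x":0,"y":0,"z":0.07,"yaw":8,"hand":-1},
  {"x":0,"y":0,"z":0.07,"yaw":8,"hand":-1},
  {"x":0,"y":0,"z":0.07,"yaw":8,"hand":1},
  {"x":0,"y":0,"z":0.07,"yaw":8,"hand":1},
  {"x":0,"y":0,"z":0.07,"yaw":8,"hand":1},
  {"x":0,"y":0,"z":0.07,"yaw":8,"hand":1},
  {"x":0,"y":0,"z":2.5,"yaw":8,"hand":1},
  {"x":0,"y":0,"z":5,"yaw":8,"hand":1},
  {"x":0,"y":0,"z":9,"yaw":8,"hand":1},
  {"x":0,"y":0,"z":9,"yaw":8,"hand":1},
])

```text
clock: 8.82
position: [0.5547, 0.2125, 0.2875]
ee_rot: [-2.262, 2.173, -0.004]
force: [0.5, 0.9, -0.5]
width: 1.0
gripper_force: 0.0
```

```bash
python3 - <<'E'
from h import *
s=observe();print(s["position"],s["ee_rot"],s["width"],s["force"],s["joints"])
b=get_image("side")[90:220,190:340]
cv2.imwrite("pics/s3.png",cv2.resize(b,None,fx=4,fy=4,interpolation=cv2.INTER_CUBIC))
E
```

```text
[0.55473222 0.21250504 0.28748971] [-2.2617757   2.17262956 -0.00357351] 0.9997643482485338 [ 0.46816123  0.85027395 -0.45584469] [-0.2405252   0.36051131 -0.30032437  1.54620478  0.11107253  1.24579297
  2.62422121]
```

View pics/s3.png

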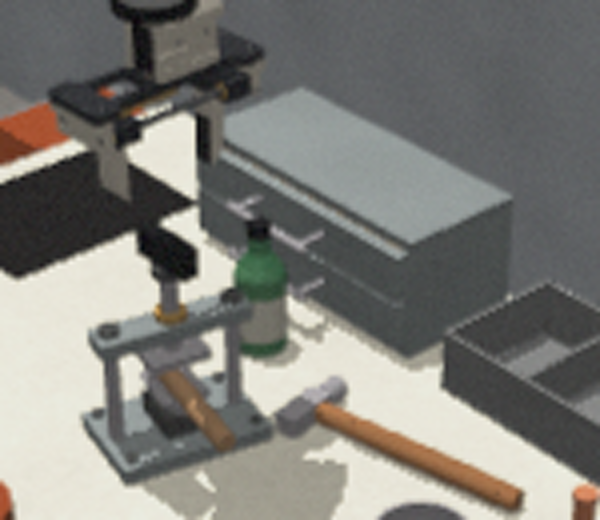

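The side view shows the plate raised well clear, with the stamp lying in place and its tail at about (245.5, 200).

Call:
apply_moves([
  {"x":-1,"y":-4.4,"z":0,"yaw":-7,"hand":1},
  {"x":-1.9,"y":-8.8,"z":0,"yaw":-14.6,"hand":1},
  {"x":-1.9,"y":-8.8,"z":-3,"yaw":-14.6,"hand":1},
  {"x":-1.9,"y":-8.8,"z":-8,"yaw":-14.6,"hand":1},
  {"x":-1.9,"y":-8.8,"z":-12,"yaw":-14.6,"hand":1},
  {"x":-1.9,"y":-8.8,"z":-12,"yaw":-14.6,"hand":1},
])

```text
clock: 9.62
position: [0.5315, 0.1227, 0.1609]
ee_rot: [1.967, -2.441, -0.004]
force: [-0.3, -0.2, 1.2]
width: 0.999
gripper_force: 0.0
```

```bash
python3 - <<'E'
from h import *
s=observe();print(s["position"],s["ee_rot"],s["joints"])
cv2.imwrite("pics/w3.png",get_image("wrist"));M=camera_model("wrist")
print("side tail",at("side",245.5,200,.065))
for k in(-122,-90,0): print(k,proj("wrist",np.array([.553+.213*k/1000,.212+.977*k/1000,.065]),M))
E
```

```text
[0.53154186 0.12267208 0.16085609] [ 1.96687112 -2.44077447 -0.00437377] [-0.15253762  0.39149512 -0.22882985  1.8296049   0.10675628  0.93994345
  2.49901812]
side tail [0.52812462 0.10535875 0.065     ]
-122 [258.81342918 148.64923841]
-90 [258.83253288 188.72452748]
0 [258.87992609 288.14485068]
```

View pics/w3.png

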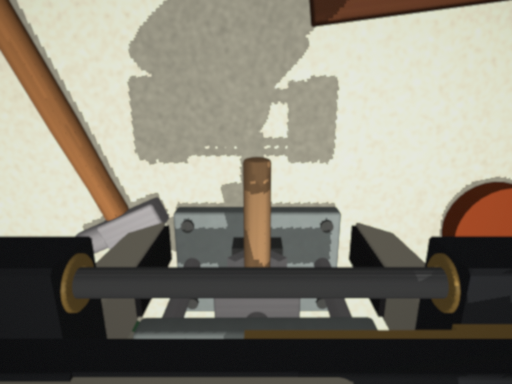

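The wrist view shows the handle tail ending at (257,160), centred between the fingers.

Call:
apply_moves([
  {"x":0.1,"y":0.5,"z":0,"yaw":0,"hand":1},
  {"x":0.1,"y":0.5,"z":-3,"yaw":0,"hand":1},
  {"x":0.1,"y":0.5,"z":-6,"yaw":0,"hand":1},
  {"x":0.1,"y":0.5,"z":-9,"yaw":0,"hand":1},
  {"x":0.1,"y":0.5,"z":-11,"yaw":0,"hand":1},
  {"x":0.1,"y":0.5,"z":-11.7,"yaw":0,"hand":1},
  {"x":0.1,"y":0.5,"z":-11.7,"yaw":0,"hand":0.3},
  {"x":0.1,"y":0.5,"z":-11.7,"yaw":0,"hand":0},
], newtons=15)

```text
clock: 10.68
position: [0.5361, 0.1291, 0.0484]
ee_rot: [-1.97, 2.445, -0.001]
force: [0.6, 0.1, -0.6]
width: 0.833
gripper_force: 0.0
```

Call:
apply_moves([
  {"x":0,"y":0,"z":0,"yaw":0,"hand":0},
  {"x":0,"y":0,"z":0,"yaw":0,"hand":-0.1},
  {"x":0,"y":0,"z":0,"yaw":0,"hand":-0.2},
])

```text
clock: 11.05
position: [0.5353, 0.1287, 0.0473]
ee_rot: [-1.971, 2.446, -0.0]
force: [0.7, 0.3, 0.5]
width: 0.509
gripper_force: 0.0
```

```bash
python3 - <<'E'
from h import *
s=observe();print(s["position"],s["ee_rot"],s["force"],s["width"])
im=get_image("wrist");M=camera_model("wrist")
cv2.imwrite("pics/w4.png",im)
print(proj("wrist",s["position"]+[0,0,.019],M),proj("wrist",[.553-.213*.113,.212-.977*.113,.065],M))
for r in range(100,200,12):
    l=im[r].astype(int);w=np.where((l[:,2]-l[:,0]>35)&(abs(np.arange(512)-256)<60))[0];print(r,(w.min(),w.max()) if len(w) else None)
E
```

```text
[0.53531847 0.12872393 0.04731277] [-1.97112034e+00  2.44602728e+00 -1.25135992e-04] [0.65940359 0.31807769 0.46556414] 0.5086158687102391
[259.9087348  261.44395034] [260.99181279 202.98485016]
100 None
112 None
124 None
136 None
148 None
160 None
172 None
184 None
196 (np.int64(242), np.int64(280))
```

Call:
apply_moves([
  {"x":0,"y":0,"z":0,"yaw":0,"hand":-0.4},
  {"x":0,"y":0,"z":0,"yaw":0,"hand":-1},
  {"x":0,"y":0,"z":0,"yaw":0,"hand":-1},
  {"x":0,"y":0,"z":0,"yaw":0,"hand":-1},
  {"x":0,"y":0,"z":0,"yaw":0,"hand":-1},
], newtons=20)

```text
clock: 11.72
position: [0.535, 0.1287, 0.0471]
ee_rot: [1.971, -2.446, -0.0]
force: [-0.3, -0.8, -0.1]
width: 0.232
gripper_force: 20.0
```

Call:
apply_moves([
  {"x":0,"y":0,"z":0,"yaw":0,"hand":-1},
  {"x":0,"y":0,"z":0,"yaw":0,"hand":-1},
  {"x":0,"y":0,"z":0,"yaw":0,"hand":-1},
], newtons=60)

```text
clock: 12.1
position: [0.535, 0.1288, 0.0471]
ee_rot: [1.971, -2.446, -0.0]
force: [-1.7, -1.2, 0.8]
width: 0.223
gripper_force: 60.0
```

Call:
apply_moves([
  {"x":0,"y":0,"z":0.2,"yaw":0,"hand":-1},
  {"x":0,"y":0,"z":0.4,"yaw":0,"hand":-1},
  {"x":0,"y":0,"z":0.6,"yaw":0,"hand":-1},
  {"x":0,"y":0,"z":0.8,"yaw":0,"hand":-1},
  {"x":0,"y":0,"z":0.8,"yaw":0,"hand":-1},
  {"x":0,"y":0,"z":0.8,"yaw":0,"hand":-1},
])

```text
clock: 12.85
position: [0.5352, 0.1287, 0.0551]
ee_rot: [1.971, -2.446, -0.0]
force: [0.5, -0.5, -2.4]
width: 0.225
gripper_force: 60.0
```

```bash
python3 - <<'E'
from h import *
s=observe();print(s["position"],s["force"],s["ft_torque"],s["width"])
a=get_image("side")[110:220,190:290];b=get_image("wrist")
cv2.imwrite("pics/s4.png",np.hstack([cv2.resize(a,(400,440),interpolation=cv2.INTER_CUBIC),cv2.resize(b[150:370,130:330],(400,440))]))
E
```

```text
[0.53518363 0.1287389  0.05513627] [ 0.47671395 -0.45628099 -2.40007024] [-0.12669253  0.17961594  0.02136156] 0.22540098276999215
```

View pics/s4.png

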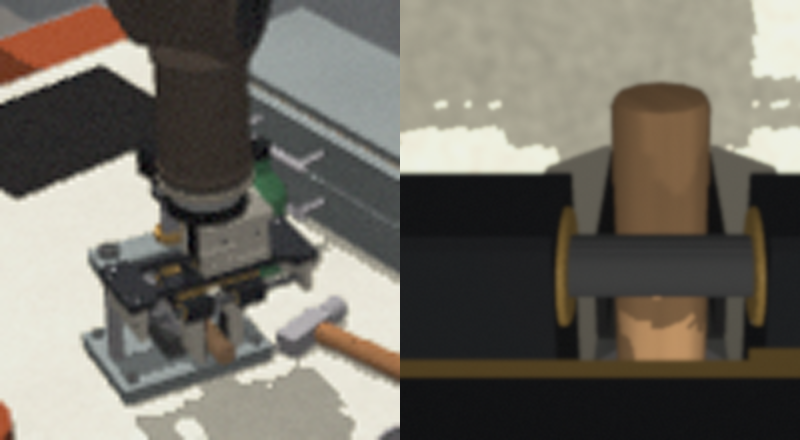

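Stamp is held level and lifted. Next I draw it out.

Call:
apply_moves([
  {"x":-0.21,"y":-0.98,"z":0,"yaw":0,"hand":-1},
  {"x":-0.53,"y":-2.44,"z":0,"yaw":0,"hand":-1},
  {"x":-0.85,"y":-3.9,"z":0,"yaw":0,"hand":-1},
  {"x":-1.17,"y":-5.4,"z":0,"yaw":0,"hand":-1},
  {"x":-1.49,"y":-6.84,"z":0,"yaw":0,"hand":-1},
  {"x":-1.81,"y":-8.3,"z":0,"yaw":0,"hand":-1},
  {"x":-2.13,"y":-9.8,"z":0,"yaw":0,"hand":-1},
  {"x":-2.45,"y":-11.2,"z":0,"yaw":0,"hand":-1},
  {"x":-2.77,"y":-12.7,"z":0,"yaw":0,"hand":-1},
  {"x":-2.98,"y":-13.7,"z":0,"yaw":0,"hand":-1},
])

```text
clock: 14.2
position: [0.5052, -0.0094, 0.0551]
ee_rot: [1.97, -2.447, 0.0]
force: [0.6, 0.7, -1.3]
width: 0.227
gripper_force: 60.0
```

Call:
apply_moves([
  {"x":-0.4,"y":-1.8,"z":1,"yaw":0,"hand":-1},
  {"x":-0.7,"y":-3,"z":4,"yaw":0,"hand":-1},
  {"x":-0.7,"y":-3,"z":8,"yaw":0,"hand":-1},
  {"x":-0.7,"y":-3,"z":12,"yaw":0,"hand":-1},
  {"x":-0.7,"y":-3,"z":16,"yaw":0,"hand":-1},
  {"x":-0.7,"y":-3,"z":20,"yaw":0,"hand":-1},
  {"x":-0.7,"y":-3,"z":23,"yaw":0,"hand":-1},
  {"x":-0.7,"y":-3,"z":23,"yaw":0,"hand":-1},
])

```text
clock: 15.2
position: [0.4996, -0.0384, 0.2871]
ee_rot: [-1.969, 2.444, -0.004]
force: [-0.5, -0.6, -2.9]
width: 0.22
gripper_force: 60.0
```

```bash
python3 - <<'E'
from h import *
s=observe();print(s["position"],s["force"],s["ft_torque"],s["width"],s["joints"])
a=get_image("side");cv2.imwrite("pics/s5.png",np.hstack([cv2.resize(a[60:310,170:370],(400,500),interpolation=cv2.INTER_CUBIC),cv2.resize(get_image("wrist"),(400,500))]))
E
```

```text
[ 0.49957976 -0.03838741  0.28709735] [-0.53432364 -0.5788332  -2.94687743] [-0.08208411  0.15854351  0.01592188] 0.22028810225781506 [ 0.50186667  0.25025259 -0.65211053  1.73891844  0.16270105  1.20257568
  2.73372413]
```

View pics/s5.png

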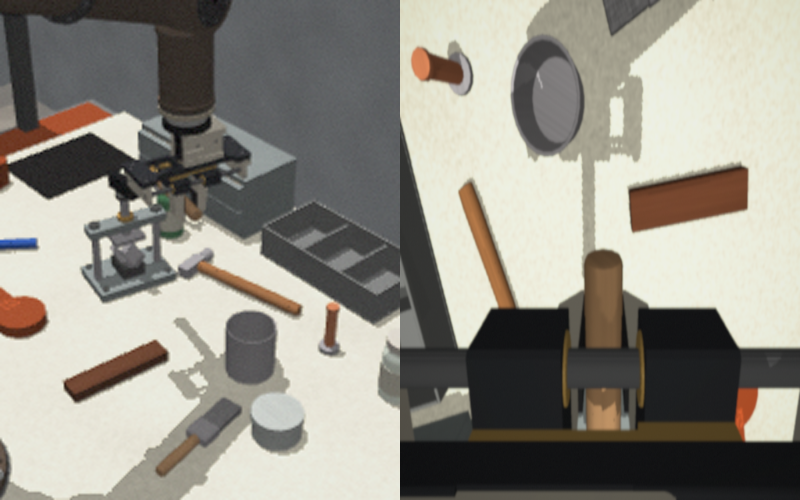

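Stamp is out, level, and the press is open and empty. Next I turn the yaw away from the j7 limit, then ease the grip so the head swings down.

Call:
apply_moves([
  {"x":0,"y":0,"z":0,"yaw":-6,"hand":-1},
  {"x":0,"y":0,"z":1,"yaw":-14,"hand":-1},
  {"x":0,"y":0,"z":1,"yaw":-22,"hand":-1},
  {"x":0,"y":0,"z":1,"yaw":-30,"hand":-1},
  {"x":0,"y":0,"z":1,"yaw":-36,"hand":-1},
  {"x":0,"y":0,"z":1,"yaw":-40,"hand":-1},
  {"x":0,"y":0,"z":1,"yaw":-40,"hand":-1},
])

```text
clock: 16.18
position: [0.4976, -0.0382, 0.2937]
ee_rot: [1.016, -2.97, -0.001]
force: [-0.5, -0.4, -2.2]
width: 0.223
gripper_force: 60.0
```

Call:
apply_moves([
  {"x":0,"y":0,"z":0,"yaw":0,"hand":-1},
  {"x":0,"y":0,"z":0,"yaw":0,"hand":-1},
  {"x":0,"y":0,"z":0,"yaw":0,"hand":-1},
], newtons=15)

```text
clock: 16.55
position: [0.4982, -0.0384, 0.2949]
ee_rot: [1.016, -2.972, -0.0]
force: [0.2, -0.1, -2.5]
width: 0.235
gripper_force: 15.0
```

```bash
cat > st.py <<'E'
from h import *
def tilt():
    s=observe();g=s["position"]+[0,0,.019];print("pos",s["position"].round(4),"rot",s["ee_rot"].round(3),"F",s["force"].round(1),"T",s["ft_torque"].round(3),"w",s["width"])
    for c in("side","top"):
        im=get_image(c);print(c,"grasp px",proj(c,g).round(1))
        for q in("stamp","stamp_head"):
            print(q,[(np.round(r["rect"]).astype(int).tolist(),round(r["p"],2)) for r in recognise(q,c)[:3]])
tilt()
E
python3 st.py
```

```text
pos [ 0.4982 -0.0384  0.2949] rot [ 1.016 -2.972 -0.   ] F [ 0.2 -0.1 -2.5] T [ 0.073 -0.023 -0.006] w 0.23535544261143476
side grasp px [263.6 161.5]
stamp [([146, 182, 190, 188], 0.57), ([260, 155, 273, 186], 0.51), ([248, 261, 287, 297], 0.24)]
stamp_head [([257, 157, 272, 187], 0.75), ([147, 181, 188, 190], 0.47)]
top grasp px [306.  193.9]
stamp [([109, 203, 152, 255], 0.75), ([283, 171, 292, 188], 0.4)]
stamp_head [([106, 202, 151, 252], 0.75), ([280, 173, 296, 186], 0.57)]
```

Call:
apply_moves([
  {"x":0,"y":0,"z":0,"yaw":0,"hand":-1},
  {"x":0,"y":0,"z":0,"yaw":0,"hand":-1},
  {"x":0,"y":0,"z":0,"yaw":0,"hand":-1},
  {"x":0,"y":0,"z":0,"yaw":0,"hand":-1},
], newtons=8)

```text
clock: 17.35
position: [0.4984, -0.0383, 0.2951]
ee_rot: [-1.016, 2.973, 0.0]
force: [-0.6, 0.8, -2.1]
width: 0.233
gripper_force: 8.0
```

```bash
python3 st.py
```

```text
pos [ 0.4984 -0.0383  0.2951] rot [-1.016  2.973  0.   ] F [-0.6  0.8 -2.1] T [0.012 0.109 0.005] w 0.23311549780805602
side grasp px [263.6 161.4]
stamp [([147, 181, 190, 187], 0.8), ([260, 157, 273, 188], 0.71)]
stamp_head [([259, 156, 273, 187], 0.81), ([147, 179, 190, 189], 0.68)]
top grasp px [305.9 193.8]
stamp [([108, 202, 152, 253], 0.86), ([285, 171, 292, 185], 0.68), ([277, 210, 292, 277], 0.17)]
stamp_head [([108, 201, 152, 253], 0.92), ([281, 170, 297, 184], 0.69)]
```

Call:
apply_moves([
  {"x":0,"y":0,"z":0,"yaw":0,"hand":-1},
  {"x":0,"y":0,"z":0,"yaw":0,"hand":-1},
  {"x":0,"y":0,"z":0,"yaw":0,"hand":-1},
  {"x":0,"y":0,"z":0,"yaw":0,"hand":-1},
], newtons=5)

```text
clock: 18.15
position: [0.4984, -0.0382, 0.2952]
ee_rot: [-1.016, 2.973, 0.0]
force: [-0.3, 0.5, -1.6]
width: 0.233
gripper_force: 5.0
```

```bash
cat >> st.py <<'E'
g=observe()["position"]+[0,0,.019];a=np.radians(37.7);u=np.array([np.cos(a),np.sin(a),0])
for t in range(0,91,15):
    d=u*np.cos(np.radians(t))-np.array([0,0,1])*np.sin(np.radians(t))
    print(t,"head side",proj("side",g+.142*d).round(),"top",proj("top",g+.142*d).round())
E
python3 st.py
```

```text
pos [ 0.4984 -0.0382  0.2952] rot [-1.016  2.973  0.   ] F [-0.3  0.5 -1.6] T [-0.007  0.091  0.042] w 0.2334125522788969
side grasp px [263.6 161.4]
stamp [([146, 181, 190, 190], 0.7), ([260, 154, 274, 192], 0.67)]
stamp_head [([259, 156, 274, 194], 0.75), ([147, 178, 189, 188], 0.67), ([292, 256, 325, 286], 0.35)]
top grasp px [305.9 193.8]
stamp [([109, 202, 151, 254], 0.92), ([286, 174, 293, 189], 0.42)]
stamp_head [([109, 204, 149, 251], 0.81), ([381, 195, 394, 218], 0.68), ([285, 176, 298, 184], 0.55)]
0 head side [272. 140.] top [269. 145.]
15 head side [272. 150.] top [270. 149.]
30 head side [271. 160.] top [273. 156.]
45 head side [270. 171.] top [278. 164.]
60 head side [268. 181.] top [285. 174.]
75 head side [266. 190.] top [292. 185.]
90 head side [264. 197.] top [300. 196.]
```

Call:
apply_moves([
  {"x":0,"y":0,"z":0,"yaw":0,"hand":-1},
  {"x":0,"y":0,"z":0,"yaw":0,"hand":-1},
  {"x":0,"y":0,"z":0,"yaw":0,"hand":-1},
  {"x":0,"y":0,"z":0,"yaw":0,"hand":-1},
], newtons=3.5)

```text
clock: 18.95
position: [0.4984, -0.0382, 0.2952]
ee_rot: [-1.016, 2.973, 0.0]
force: [0.2, 0.2, -1.9]
width: 0.237
gripper_force: 3.5
```

```bash
python3 st.py
```

```text
pos [ 0.4984 -0.0382  0.2952] rot [-1.016  2.973  0.   ] F [ 0.2  0.2 -1.9] T [ 0.003  0.102 -0.008] w 0.23657533581438106
side grasp px [263.6 161.4]
stamp [([260, 155, 270, 196], 0.63), ([148, 179, 187, 187], 0.51)]
stamp_head [([149, 180, 190, 188], 0.55), ([261, 154, 272, 197], 0.54)]
top grasp px [305.9 193.8]
stamp [([110, 203, 150, 256], 0.56)]
stamp_head [([109, 202, 150, 251], 0.79), ([231, 119, 317, 156], 0.29)]
0 head side [272. 140.] top [269. 145.]
15 head side [272. 150.] top [270. 149.]
30 head side [271. 160.] top [273. 156.]
45 head side [270. 171.] top [278. 164.]
60 head side [268. 181.] top [285. 174.]
75 head side [266. 190.] top [292. 185.]
90 head side [264. 197.] top [300. 196.]
```

Call:
apply_moves([
  {"x":2.4,"y":1.8,"z":0,"yaw":0,"hand":-1},
  {"x":3.6,"y":2.7,"z":0,"yaw":0,"hand":-1},
  {"x":4.4,"y":3.3,"z":0,"yaw":0,"hand":-1},
  {"x":4.9,"y":3.7,"z":0,"yaw":0,"hand":-1},
  {"x":5.1,"y":3.9,"z":0,"yaw":0,"hand":-1},
  {"x":5.1,"y":3.9,"z":0,"yaw":0,"hand":-1},
], newtons=3.5)

```text
clock: 20.0
position: [0.5493, 0.0007, 0.2952]
ee_rot: [1.016, -2.973, 0.0]
force: [0.0, 0.1, -2.5]
width: 0.239
gripper_force: 3.5
```

```bash
python3 st.py; python3 - <<'E'
from h import *
b=[silhouettes("stamp",c) for c in("side","top")]
s=observe();g=s["position"]+[0,0,.019]
for c,L in zip(("side","top"),b):
    for r in L:
        p=proj(c,g); q=np.array(r["rect"]);
        if abs(q[0]-p[0])<40 and abs(q[1]-p[1])<50:
            y=np.argwhere(r["mask"])[:,::-1]; print(c,r["rect"],r["p"],len(y),[ (v,y[y[:,1]==v][:,0].mean()) for v in range(y[:,1].min(),y[:,1].max()+1,4) if (y[:,1]==v).any()])
im=get_image("side");p=proj("side",g).astype(int);im2=get_image("wrist")
cv2.imwrite("pics/s6.png",np.hstack([cv2.resize(im[p[1]-40:p[1]+80,p[0]-40:p[0]+40],(400,600),interpolation=cv2.INTER_CUBIC),cv2.resize(im2,(400,600))]))
print(p)
E
```

```text
pos [0.5493 0.0007 0.2952] rot [ 1.016 -2.973  0.   ] F [ 0.   0.1 -2.5] T [ 0.005  0.117 -0.005] w 0.23905366492486999
side grasp px [267.8 151.3]
stamp [([265, 145, 273, 192], 0.79), ([204, 230, 252, 264], 0.74), ([154, 182, 191, 184], 0.65)]
stamp_head [([222, 147, 241, 177], 0.59), ([265, 146, 270, 189], 0.56), ([156, 180, 191, 186], 0.51)]
top grasp px [289.3 171.4]
stamp [([109, 204, 149, 257], 0.97), ([274, 211, 294, 276], 0.41)]
stamp_head [([109, 205, 148, 251], 0.59)]
0 head side [276. 131.] top [253. 123.]
15 head side [276. 141.] top [255. 128.]
30 head side [275. 151.] top [258. 135.]
45 head side [274. 161.] top [264. 144.]
60 head side [272. 171.] top [270. 155.]
75 head side [270. 180.] top [278. 166.]
90 head side [268. 187.] top [286. 177.]
side [266.6, 144.4, 272.8, 192.3] 0.67 299 [(144, np.float64(267.5)), (148, np.float64(267.0)), (152, np.float64(267.5)), (156, np.float64(267.5)), (160, np.float64(267.5)), (164, np.float64(267.5)), (168, np.float64(267.5)), (172, np.float64(267.5)), (176, np.float64(267.5)), (180, np.float64(267.5)), (184, np.float64(267.5)), (188, np.float64(267.5))]
[267 151]
```

View pics/s6.png

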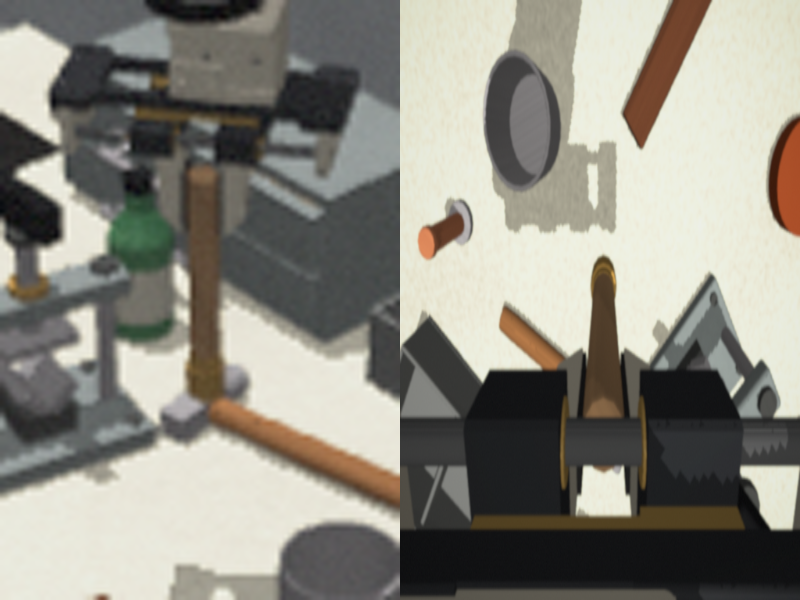

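The stamp now hangs head-down, nearly vertical, with the brass ring at wrist pixel (260,176). The cup rim centre is near (156,77).

```bash
python3 - <<'E'
from h import *
s=observe();M=camera_model("wrist");g=s["position"]+[0,0,.019];a=np.radians(37.7);u=np.array([np.cos(a),np.sin(a),0]);k=np.array([0,0,1])
for t in(75,80,85,90,95,100,105,110):
    d=u*np.cos(np.radians(t))-k*np.sin(np.radians(t));n=u*np.sin(np.radians(t))+k*np.cos(np.radians(t))
    print(t,"ring junction",proj("wrist",g+.130*d,M).round(1),"side ring",proj("side",g+.130*d).round(1),"camside edge",proj("wrist",g+.13*d-.014*n,M).round(1),proj("wrist",g+.155*d-.014*n,M).round(1))
print("cup wrist",at("wrist",156,77,.095,M))
im=get_image("wrist");r=silhouettes("cup","wrist")
for c in r[:2]:
    y=np.argwhere(c["mask"])[:,::-1].astype(np.float32);e=cv2.fitEllipse(cv2.convexHull(y));print(c["p"],c["rect"],e)
im=get_image("top");r=silhouettes("cup","top")[0]["rect"];print("top cup",r,at("top",(r[0]+r[2])/2,(r[1]+r[3])/2,.095))
C=[.5487,-.1353]
for z in(.095,0): print(proj("side",C+[z]),proj("top",C+[z]),proj("wrist",C+[z],M))
for q in silhouettes("cup","side")[:1] if get_image("side") is not None else[]: print("side cup",q["rect"],q["p"])
E
```

```text
75 ring junction [260. 223.] side ring [270.  177.3] camside edge [260.  206.4] [260. 204.]
80 ring junction [260.  209.6] side ring [269.3 179.6] camside edge [260.  193.1] [260.  189.4]
85 ring junction [260.  196.3] side ring [268.7 181.7] camside edge [260.  179.8] [260.  174.8]
90 ring junction [260.  183.1] side ring [268.  183.7] camside edge [260.  166.6] [260.  160.1]
95 ring junction [260.  169.9] side ring [267.3 185.4] camside edge [260.  153.3] [260.  145.4]
100 ring junction [260.  156.7] side ring [266.7 186.9] camside edge [260. 140.] [260.  130.5]
105 ring junction [260.  143.5] side ring [266.  188.1] camside edge [260.1 126.6] [260.  115.4]
110 ring junction [260.1 130.1] side ring [265.3 189.1] camside edge [260.1 113.1] [260. 100.]
cup wrist [ 0.54569626 -0.13440419  0.095     ]
0.78 [104.5, 32.2, 202.5, 123.5] ((153.60891723632812, 77.48436737060547), (87.91356658935547, 100.68689727783203), 112.05609130859375)Traceback (most recent call last):
  File "<stdin>", line 10, in <module>
IndexError: list index out of range
```

Call:
apply_moves([
  {"x":0,"y":0,"z":0,"yaw":0,"hand":-1},
  {"x":0,"y":0,"z":0,"yaw":0,"hand":-1},
  {"x":0,"y":-1,"z":0,"yaw":0,"hand":-1},
  {"x":-0.1,"y":-3,"z":0,"yaw":0,"hand":-1},
  {"x":-0.1,"y":-5.5,"z":0,"yaw":0,"hand":-1},
  {"x":-0.2,"y":-8,"z":0,"yaw":0,"hand":-1},
  {"x":-0.2,"y":-10.5,"z":0,"yaw":0,"hand":-1},
  {"x":-0.2,"y":-12.5,"z":0,"yaw":0,"hand":-1},
  {"x":-0.2,"y":-13.5,"z":0,"yaw":0,"hand":-1},
  {"x":-0.2,"y":-13.6,"z":0,"yaw":0,"hand":-1},
], newtons=25)

```text
clock: 21.95
position: [0.5474, -0.1356, 0.295]
ee_rot: [1.015, -2.973, -0.0]
force: [0.4, 0.1, -2.4]
width: 0.235
gripper_force: 25.0
```

Call:
apply_moves([
  {"x":0,"y":0,"z":0,"yaw":0,"hand":-1},
  {"x":0,"y":0,"z":-1,"yaw":0,"hand":-1},
  {"x":0,"y":0,"z":-2.5,"yaw":0,"hand":-1},
  {"x":0,"y":0,"z":-4,"yaw":0,"hand":-1},
  {"x":0,"y":0,"z":-5,"yaw":0,"hand":-1},
  {"x":0,"y":0,"z":-5,"yaw":0,"hand":-1},
])

```text
clock: 22.7
position: [0.5468, -0.1352, 0.244]
ee_rot: [1.015, -2.971, -0.002]
force: [0.1, 0.6, -2.4]
width: 0.236
gripper_force: 25.0
```

```bash
python3 - <<'E'
from h import *
s=observe();print(s["position"],s["force"],s["ft_torque"],s["joints"])
g=s["position"]+[0,0,.019]
a=np.radians(37.7);u=np.array([np.cos(a),np.sin(a),0])
for c in("side","wrist"):
    im=get_image(c);M=camera_model(c);cv2.imwrite(f"pics/{c}_7.png",im)
    print(c,"head end",proj(c,g-[0,0,.155],M),"cam edge",proj(c,g-[0,0,.155]-.014*u,M),"rim ctr",proj(c,[.5475,-.135,.095],M))
    for q in("cup","stamp"):print(q,[(np.round(r["rect"]),r["p"]) for r in recognise(q,c)[:3]])
E
```

```text
[ 0.54683745 -0.13517926  0.24401502] [ 0.13879502  0.62112112 -2.40363239] [0.05697013 0.00022871 0.02469331] [ 0.50559687  0.36884775 -0.48429634  1.66917381  0.18442387  1.15117723
  2.20266876]
side head end [293.77005639 219.95745638] cam edge [293.09215053 222.54930398] rim ctr [293.77061278 222.84428616]
cup [(array([283., 219., 309., 257.]), 0.95)]
stamp [(array([155., 182., 192., 186.]), 0.67), (array([292., 178., 299., 222.]), 0.63), (array([282., 215., 309., 253.]), 0.56)]
wrist head end [260.78936379 174.03072734] cam edge [260.80849019 158.7819883 ] rim ctr [260.46576159 171.21339303]
cup [(array([205., 117., 299., 212.]), 0.67), (array([239., 296., 296., 325.]), 0.53)]
stamp [(array([233., 161., 283., 304.]), 0.79)]
```

```bash
python3 - <<'E'
from h import *
from scipy.optimize import minimize
M=camera_model("wrist");Ms=camera_model("side");th=np.linspace(0,2*np.pi,60)
def box(c,cx,cy,zs,M_):
    p=np.array([proj(c,[cx+.044*np.cos(t),cy+.044*np.sin(t),z],M_) for t in th for z in zs]);return np.r_[p.min(0),p.max(0)]
for C in([.5475,-.135],[.5515,-.140],[.5535,-.1385],[.549,-.142]):
    print(C,box("wrist",*C,(0,.095),M).round(1),box("wrist",*C,(.095,),M).round(1),box("side",*C,(0,.095),Ms).round(1))
im=cv2.imread("pics/wrist_7.png");g=im.mean(2)
for r in(135,145,160,170): print(r,g[r,190:330:3].astype(int).tolist())
print(g[90:170,250].astype(int)[::2].tolist())
E
```

```text
[0.5475, -0.135] [213.5 115.2 307.3 215.1] [213.5 124.  307.3 215.1] [280.4 214.7 306.9 252.5]
[0.5515, -0.14] [206.7 115.3 300.5 215.2] [206.7 124.1 300.5 215.2] [282.2 215.  308.7 252.8]
[0.5535, -0.1385] [206.8 117.4 300.4 217.6] [206.8 126.9 300.4 217.6] [282.4 214.5 308.9 252.3]
[0.549, -0.142] [206.5 112.5 300.5 212.1] [206.5 120.5 300.5 212.1] [282.1 215.5 308.6 253.4]
135 [153, 151, 153, 152, 152, 159, 152, 148, 152, 156, 158, 126, 114, 114, 115, 123, 126, 126, 126, 138, 202, 203, 204, 201, 133, 127, 128, 126, 127, 151, 130, 97, 131, 235, 234, 234, 234, 235, 234, 234, 234, 232, 234, 233, 230, 233, 234]
145 [157, 162, 160, 160, 158, 150, 151, 151, 137, 118, 90, 81, 123, 124, 126, 127, 125, 124, 124, 124, 124, 124, 123, 122, 122, 124, 124, 124, 124, 124, 125, 124, 114, 110, 140, 231, 233, 234, 233, 227, 232, 234, 232, 234, 235, 232, 231]
160 [229, 230, 223, 228, 232, 231, 192, 116, 69, 66, 67, 93, 149, 162, 161, 160, 166, 151, 150, 167, 201, 200, 200, 200, 199, 200, 197, 190, 129, 124, 123, 122, 112, 67, 67, 88, 125, 230, 231, 234, 234, 233, 231, 231, 231, 230, 232]
170 [233, 233, 234, 231, 233, 234, 156, 97, 66, 73, 79, 79, 82, 176, 195, 196, 196, 198, 199, 141, 60, 87, 94, 90, 91, 94, 79, 58, 109, 120, 120, 85, 70, 69, 67, 69, 114, 206, 231, 233, 233, 231, 233, 233, 233, 229, 233]
[232, 231, 231, 231, 232, 229, 176, 160, 157, 155, 156, 157, 157, 147, 87, 73, 72, 80, 118, 125, 193, 205, 206, 186, 137, 127, 125, 125, 123, 122, 123, 124, 124, 149, 195, 201, 200, 196, 170, 93]
```

Call:
apply_moves([
  {"x":0.1,"y":-0.4,"z":0,"yaw":0,"hand":-1},
  {"x":0.1,"y":-0.7,"z":0,"yaw":0,"hand":-1},
  {"x":0.1,"y":-0.7,"z":-1.5,"yaw":0,"hand":-1},
  {"x":0.1,"y":-0.7,"z":-3,"yaw":0,"hand":-1},
  {"x":0.1,"y":-0.7,"z":-4.5,"yaw":0,"hand":-1},
  {"x":0.1,"y":-0.7,"z":-6,"yaw":0,"hand":-1},
  {"x":0.1,"y":-0.7,"z":-7.5,"yaw":0,"hand":-1},
  {"x":0.1,"y":-0.7,"z":-8.7,"yaw":0,"hand":-1},
  {"x":0.1,"y":-0.7,"z":-8.9,"yaw":0,"hand":-1},
  {"x":0.1,"y":-0.7,"z":-8.9,"yaw":0,"hand":-1},
])

```text
clock: 24.25
position: [0.5486, -0.1422, 0.1563]
ee_rot: [-1.016, 2.973, -0.0]
force: [-0.9, 0.3, -2.1]
width: 0.238
gripper_force: 25.0
```

Call:
apply_moves([
  {"x":0,"y":0,"z":-0.2,"yaw":0,"hand":-1},
  {"x":0,"y":0,"z":-0.4,"yaw":0,"hand":-1},
  {"x":0,"y":0,"z":-0.6,"yaw":0,"hand":-1},
  {"x":0,"y":0,"z":-0.6,"yaw":0,"hand":-1},
], newtons=10)

```text
clock: 24.75
position: [0.5483, -0.1422, 0.15]
ee_rot: [1.016, -2.973, -0.0]
force: [0.4, 0.1, -1.9]
width: 0.238
gripper_force: 10.0
```

Still hanging free with no contact. I lower it in small steps, watching the force.

Call:
apply_moves([
  {"x":0,"y":0,"z":-0.15,"yaw":0,"hand":-1},
  {"x":0,"y":0,"z":-0.3,"yaw":0,"hand":-1},
  {"x":0,"y":0,"z":-0.45,"yaw":0,"hand":-1},
  {"x":0,"y":0,"z":-0.5,"yaw":0,"hand":-1},
], newtons=8)

```text
clock: 25.25
position: [0.5484, -0.1422, 0.145]
ee_rot: [1.016, -2.973, -0.0]
force: [0.0, -0.0, -2.2]
width: 0.241
gripper_force: 8.0
```

Call:
apply_moves([
  {"x":0,"y":0,"z":-0.1,"yaw":0,"hand":-1},
  {"x":0,"y":0,"z":-0.2,"yaw":0,"hand":-1},
  {"x":0,"y":0,"z":-0.3,"yaw":0,"hand":-1},
  {"x":0,"y":0,"z":-0.3,"yaw":0,"hand":-1},
])

```text
clock: 25.75
position: [0.5484, -0.1423, 0.1421]
ee_rot: [1.016, -2.973, -0.0]
force: [-0.8, 0.2, -2.7]
width: 0.238
gripper_force: 8.0
```

Call:
apply_moves([
  {"x":0,"y":0,"z":-0.1,"yaw":0,"hand":-1},
  {"x":0,"y":0,"z":-0.2,"yaw":0,"hand":-1},
  {"x":0,"y":0,"z":-0.3,"yaw":0,"hand":-1},
  {"x":0,"y":0,"z":-0.3,"yaw":0,"hand":-1},
])

```text
clock: 26.25
position: [0.5502, -0.1418, 0.141]
ee_rot: [-1.015, 2.969, -0.002]
force: [-0.0, 1.9, 11.7]
width: 0.238
gripper_force: 8.0
```

Call:
apply_moves([
  {"x":0,"y":0,"z":-0.1,"yaw":0,"hand":-1},
  {"x":0,"y":0,"z":-0.2,"yaw":0,"hand":-1},
  {"x":0,"y":0,"z":-0.3,"yaw":0,"hand":-1},
  {"x":0,"y":0,"z":-0.3,"yaw":0,"hand":-1},
])

```text
clock: 26.75
position: [0.5504, -0.1417, 0.1381]
ee_rot: [-1.015, 2.969, -0.002]
force: [-0.8, 1.3, 12.2]
width: 0.236
gripper_force: 8.0
```

```bash
python3 - <<'E'
from h import *
s=observe();print(s["position"],s["force"],s["ft_torque"])
for c in("side","wrist"):
    im=get_image(c);print(c,"grasp",proj(c,s["position"]+[0,0,.019]).round(1),"tail+27",proj(c,s["position"]+[0,0,.044]).round(1),"rim",proj(c,[.552,-.1395,.095]).round(1))
    for q in("cup","stamp"):print(q,[(np.round(r["rect"]),r["p"]) for r in recognise(q,c)[:3]])
E
```

```text
[ 0.55035204 -0.14166815  0.13810164] [-0.76802381  1.309945   12.15057065] [ 0.53825233  0.34016233 -0.01821932]
side grasp [296.3 208.9] tail+27 [296.5 202.8] rim [295.7 222.9]
cup [(array([282., 215., 311., 252.]), 0.92)]
stamp [(array([295., 202., 300., 229.]), 0.55)]
wrist grasp [260.3 261.4] tail+27 [260.3 293.7] rim [261.4 216.2]
cup [(array([194., 130., 329., 235.]), 0.86)]
stamp [(array([234., 162., 285., 312.]), 0.76)]
```

The head is on the cup floor. I relieve the load and open gently.

Call:
apply_moves([
  {"x":0,"y":0,"z":0.1,"yaw":0,"hand":-1},
  {"x":0,"y":0,"z":0.1,"yaw":0,"hand":-1},
  {"x":0,"y":0,"z":0.1,"yaw":0,"hand":-0.4},
  {"x":0,"y":0,"z":0.1,"yaw":0,"hand":-0.2},
  {"x":0,"y":0,"z":0.1,"yaw":0,"hand":0},
  {"x":0,"y":0,"z":0.1,"yaw":0,"hand":0.3},
  {"x":0,"y":0,"z":0.1,"yaw":0,"hand":0.6},
  {"x":0,"y":0,"z":0.1,"yaw":0,"hand":1},
  {"x":0,"y":0,"z":0.1,"yaw":0,"hand":1},
  {"x":0,"y":0,"z":0.1,"yaw":0,"hand":1},
], newtons=3)

```text
clock: 28.3
position: [0.5484, -0.1422, 0.1372]
ee_rot: [1.016, -2.973, -0.0]
force: [-0.2, 0.4, -0.4]
width: 0.982
gripper_force: 0.0
```

```bash
python3 - <<'E'
from h import *
s=observe();print(s["position"],s["force"],s["width"])
for c in("side","wrist"):
    im=get_image(c);cv2.imwrite(f"pics/{c}_8.png",im)
    for q in("cup","stamp"):print(c,q,[(np.round(r["rect"]),r["p"]) for r in recognise(q,c)[:3]])
E
```

```text
[ 0.54839317 -0.14224943  0.13715388] [-0.1522106   0.36567855 -0.40520456] 0.9821916575704092
side cup [(array([283., 216., 311., 253.]), 0.57), (array([209., 144., 257., 211.]), 0.39)]
side stamp [(array([294., 200., 301., 230.]), 0.58)]
wrist cup []
wrist stamp [(array([233., 163., 286., 334.]), 0.71)]
```

Released with the stamp standing. I retreat straight up.

Call:
apply_moves([
  {"x":0,"y":0,"z":1,"yaw":0,"hand":1},
  {"x":0,"y":0,"z":2,"yaw":0,"hand":1},
  {"x":0,"y":0,"z":4,"yaw":0,"hand":1},
  {"x":0,"y":0,"z":7,"yaw":0,"hand":1},
  {"x":0,"y":0,"z":11,"yaw":0,"hand":1},
  {"x":0,"y":0,"z":14,"yaw":0,"hand":1},
  {"x":-3,"y":0,"z":16,"yaw":0,"hand":1},
  {"x":-8,"y":0,"z":16,"yaw":0,"hand":1},
  {"x":-10,"y":0,"z":16,"yaw":0,"hand":1},
  {"x":-10,"y":0,"z":16,"yaw":0,"hand":1},
])

```text
clock: 29.85
position: [0.4475, -0.1424, 0.2983]
ee_rot: [-1.014, 2.973, -0.003]
force: [0.4, 0.3, -0.0]
width: 0.999
gripper_force: 0.0
```

```bash
python3 - <<'E'
from h import *
s=observe();print(s["position"],s["force"],s["clock"])
for c in("side","wrist","top"):
    im=get_image(c);cv2.imwrite(f"pics/{c}_9.png",im)
    for q in("cup","stamp","tin","plate_under"):print(c,q,[(np.round(r["rect"]).astype(int).tolist(),round(r["p"],2)) for r in recognise(q,c)[:3]])
# plate height: predict side px of plate box for two heights, vs image
a=np.radians(77.7);X=np.array([np.cos(a),np.sin(a),0]);Y=np.array([-np.sin(a),np.cos(a),0]);O=np.array([.553,.2115,0])
for n,h in(("start",.0778),("now",.0928)):
    p=np.array([proj("side",O+sx*.022*X+sy*.032*Y+[0,0,h+z]) for sx in(-1,1) for sy in(-1,1) for z in(0,.012)]);print(n,p.min(0).round(1),p.max(0).round(1), "knob grip side",proj("side",O+[0,0,.198+(h-.0765)]).round(1))
A=cv2.cvtColor(cv2.imread("pics/side0.png"),6);B=cv2.cvtColor(cv2.imread("pics/side_9.png"),6)
# vertical shift of knob bar + centroid
for I in(A,B):
    w=I[140:168,218:246];m=np.argwhere(w<45);print("knob dark centroid",m.mean(0)+[140,218],len(m))
D=cv2.absdiff(A,B);n,l,st,ce=cv2.connectedComponentsWithStats((cv2.GaussianBlur(D,(3,3),0)>30).astype(np.uint8));print([x.tolist() for x in st[1:] if x[4]>25])
E
```

```text
[ 0.44753395 -0.14244184  0.29831702] [ 0.39216472  0.2852713  -0.03010256] 29.85
side cup [([284, 217, 312, 251], 0.75)]
side stamp [([144, 179, 190, 186], 0.72), ([295, 199, 302, 232], 0.7), ([359, 223, 381, 267], 0.29)]
side tin [([293, 257, 325, 285], 0.7)]
side plate_under [([225, 147, 242, 183], 0.71)]
wrist cup [([168, 176, 246, 264], 0.79)]
wrist stamp [([186, 200, 223, 271], 0.59), ([170, 176, 245, 261], 0.56)]
wrist tin [([115, 59, 193, 139], 0.74)]
wrist plate_under []
top cup [([317, 163, 349, 194], 0.77)]
top stamp [([108, 206, 152, 253], 0.66), ([327, 169, 344, 188], 0.46)]
top tin []
top plate_under [([188, 168, 220, 186], 0.74)]
start [223.4 174.9] [243.4 187.6] knob grip side [232.  155.6]
now [223.2 171.7] [243.2 184.4] knob grip side [231.8 152.1]
knob dark centroid [149.86036036 228.41891892] 222
knob dark centroid [149.0334728  229.48117155] 239
[[91, 3, 30, 9, 84], [41, 9, 36, 65, 778], [60, 15, 14, 9, 41], [96, 18, 71, 45, 1622], [149, 20, 17, 6, 70], [182, 27, 122, 147, 5605], [167, 28, 11, 6, 50], [148, 63, 23, 8, 125], [108, 72, 69, 215, 3096], [68, 88, 20, 59, 541], [223, 145, 37, 26, 457], [260, 165, 14, 5, 47], [235, 173, 9, 12, 58], [252, 176, 7, 10, 50], [287, 176, 7, 14, 69], [236, 188, 10, 11, 48], [84, 199, 22, 79, 702], [240, 205, 12, 12, 73], [292, 208, 8, 9, 59], [146, 256, 177, 101, 5346], [249, 282, 16, 13, 49]]
```

```bash
python3 - <<'E'
from h import *
A=cv2.imread("pics/side0.png");B=cv2.imread("pics/side_9.png")
def m(r0,r1,c0,c1):
    f=8;T=cv2.resize(A[r0:r1,c0:c1],None,fx=f,fy=f,interpolation=cv2.INTER_CUBIC);S=cv2.resize(B[r0-8:r1+8,c0-4:c1+4],None,fx=f,fy=f,interpolation=cv2.INTER_CUBIC)
    R=cv2.matchTemplate(S,T,5);_,v,_,p=cv2.minMaxLoc(R);return round(v,3),"dx",p[0]/f-4,"dy",p[1]/f-8
print("knob",m(147,164,222,242),"spindle/bar",m(150,164,224,240),"plate left",m(173,186,222,236),"bridge",m(165,175,240,256),"mallet",m(183,200,256,280))
a=A[145:192,212:262];b=B[145:192,212:262];c=B[185:260,270:330]
cv2.imwrite("pics/fin.png",np.hstack([cv2.resize(x,(260,400),interpolation=2) for x in(a,b,c)]))
E
```

```text
knob (0.814, 'dx', -0.125, 'dy', -3.25) spindle/bar (0.979, 'dx', -0.125, 'dy', -3.375) plate left (0.837, 'dx', 0.75, 'dy', 0.25) bridge (0.726, 'dx', -0.125, 'dy', -0.125) mallet (0.962, 'dx', 0.125, 'dy', 0.125)
```

```bash
python3 -c "
from cell import *
print(sign_off())"
```

```text
the job is handed in; nothing more can be done
None
```

The press is unscrewed to about 3.4 rad, roughly 16 mm clear by my estimate, and the stamp stands brass head down in the cup; the job was handed in at about 30 s of the 72 s, and the camera checks showed no sign that the cup, tin or mallet had moved (the other bystanders were not checked).

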